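# Draw the telescopic oven-rack puller out to its second stop

## Robot

A 6-joint arm with a two-finger parallel gripper is mounted at the origin on a cart in front of the work surface, level with it; the furniture and walls round the work are solid. World frame = base frame: x ahead of the robot, y to its left, z up, the work surface at z = 0. Lengths are in m, angles in rad, forces in N, time in s.
With the tool pointing down it reaches from about 0.3 to 0.875 m from the base axis. Payload 6.4 kg.
Tool frame: the origin (TCP) lies on the mounting face of the last link; the fingertips stand 166 mm ahead of it and the grasp point (between the pads) lies 147 mm ahead of it (manip.grip_depth is the z of the grasp point in the tool frame, in m); z points along the fingers, y is the line along which they close (so a half turn about z gives the same grasp; the last joint's range is limited). The gripper opens to 88 mm and grips with 3 to 60 N. Pads are 18 mm wide; open, the fingers measure 123 mm over their backs; the gripper's body (75 mm by 187 mm) begins 45 mm behind the grasp point.
Start: joints at [1.116, 0.181, 1.607, -0, 1.354, -0.206], TCP at [0.142, 0.557, 0.405] pointing down, gripper open.
Joint ranges: [-2.99, 2.99], [-0.89, 2.07], [0.3, 2.58], [-1.14, 4.28], [0, 2.63], [-3.12, 3.12]. Speed limits (rad/s): [2.57, 2.57, 3.01, 3.14, 3.14, 3.14].

## Interface

Orientations are given as a 3x3 rotation matrix whose columns are the frame's x, y, z axes.
In Python, from cell import manip, camrig gives the robot as it stands (manip), with the cameras (camrig).
- The arm moves only by the tool shift_gripper, called after "Emit:" by a JSON object that holds its "fn" and its "kwargs", one argument or row to a line. Schema: {"type":"object","properties":{"segments":{"type":"array","items":{"type":"object","properties":{"sx":{"type":"number"},"sy":{"type":"number"},"sz":{"type":"number"},"drx":{"type":"number"},"dry":{"type":"number"},"drz":{"type":"number"}},"additionalProperties":false},"minItems":1,"maxItems":8},"aperture":{"type":"number"},"grip_n":{"type":"number"},"only":{"type":"string"},"quiet":{"type":"boolean"},"lines":{"type":"string"}},"required":["segments"],"additionalProperties":false}. segments is a list of rows, 1 to 8 of them, each an object with the fields sx, sy, sz (the shift in parts of the range, where 1.0 means 0.5 m), drx, dry, drz (a rotation vector in a scale on which 1.0 is 180 degrees); a field left out counts as zero; each row is the pose to reach, as a shift and turn from the pose commanded when the call began, along the tool's axes at that moment; what a row does not reach only later rows make up. A row lasts 1/10 s, in which the tool goes at most 0.05 m and 0.15 rad, less where a joint would pass 70% of its speed; a pose out of reach is approached as far as the arm can. aperture is the finger opening in m, set as the call begins (left out keeps the last). The fingers move at their own pace and stop on an object; grip_n is the grip in N (left out, the last holds). Time passes only in rows, so rows that do not move let the fingers close. The tool returns the time, the measured TCP pose, the force, the opening and the grip force at its end. only (a regular expression) keeps the lines of the reply that match it, lines (a string "A,B") keeps lines A to B, and quiet returns only ok. A shift or turn number past 1, either way, is cut back to 1. Input that does not fit is refused with a message, and nothing moves.
- manip.state(): the state, without advancing time (a new reading comes with each control period).
- camrig.snapshot(name): name is "scene" or "top" or "wrist"; returns a dict with "frame" (384x512x3 uint8, red, green, blue), "mtx" (3x3 intrinsics, pixels), "D" ([k1, k2, p1, p2, k3] as OpenCV has them; the pictures are not rectified), "extrinsics" (4x4, takes a point from camera to world coordinates); the wrist camera has in their place "tool_from_camera" (4x4, takes a point from camera to tool coordinates, whose origin is the TCP and whose axes are the flange's). Camera axes: x right, y down, z forward; pixel columns grow to the right and rows downward; lengths in m; the calibration is good to about 2 mm. A picture is of the moment at which its call begins: read the wrist's pose just before it. There is no depth.
- manip.job_done(): hands the job in; it is judged then, once.
The state is a dict: "time": time; "q": joint angles; "qvel": joint speeds; "joint_efforts": joint torques, N m; "ee_pos": TCP position; "orientation": TCP orientation; "force": force on the tool from outside, world axes, zero at the start; "torque": the same for the moment, N m; "finger_gap": finger opening in m; "grasp_force": force on a finger pad.
Only numpy, scipy, OpenCV 4.12 (cv2) and the standard library are available. Lean on these libraries where they do the work, as an engineer would, in place of code of your own. Each camera call takes 0.05 s, during which the arm holds its last target. There are 200 camera calls.

## Task

I need the telescopic oven-rack puller at full length. It hangs collapsed on its bench stand: grip the handle across the orange release button so that the button is squeezed in, lift the hanging eye off the pin with the neck still between the fork's prongs, and pull the handle back along its axis, so that the fork holds back the head and both tubes come out, past the first stop and fully to the second. Then lift the puller out of the fork and finish holding it in the gripper, fully extended and well clear above the stand, without shifting the other things on the worktop.

Things in the scene. Friction and masses are not known exactly. Their poses are not given: they have to be found in the camera images.
- rack_puller: telescopic oven-rack puller, hung level on its stand, about 0.24 kg. Origin: on its long axis at the middle of the release button, where to grip; it balances within 40 mm of here, collapsed or extended. x points along the axis to the red head, y sideways to the button, z up. Pale grey handle with dark ribs: rounded bar 28 mm wide (y), 26 mm high, from x = -135 to +70 mm
- button_face (a point): middle of the orange release button's outer face, 19 mm from the axis on the handle's +y side. The button is 24 mm long, 13 mm high and stands 5 mm proud (33 mm over handle and button). It goes flush under about 7 N: a firm grip (30 to 45 N) from above, fingers across handle and button, squeezes it in and holds the puller. Gripped elsewhere, the tubes stay locked
- release (a joint): release button, 0 out to about 0.005 m squeezed in flush; both tubes are unlocked from about 0.004 m. It springs out again when let go
- middle_tube (a joint): how far the 16 mm aluminium middle tube is out of the handle, 0 to 0.060 m (second stop). Friction about 4 N, so that it follows after the rod
- inner_rod (a joint): how far the 10 mm steel rod that carries the head is out of the middle tube, 0 to 0.060 m (first stop). Friction about 1.5 N. Full length is reached when both joints read 0.060, 0.120 m in all; the stops are hard
- puller_head (a point): middle of the flat rear shoulder of the red head (head 12 mm thick, shoulder 50 mm wide, reaching 73 mm forward of this point), on the axis; 99 mm ahead of rack_puller when collapsed. Hung up, the rod just behind it lies in the fork and the shoulder stands 5 mm clear of the wire
- puller_eye (a point): centre of the hanging eye behind the handle: level ring 8 mm thick, 30 mm wide, 16 mm hole; 170 mm behind rack_puller and 9 mm below the axis. The stand's 8 mm pin comes up through it and ends 6 mm above the ring; raising the whole puller by 15 mm or more brings eye and handle clear over the pin
- puller_stand: bench stand, fixed to the worktop: wooden foot 320 x 85 x 18 mm with a steel wire fork and a pin. Origin: centre of its underside; x points along the hung puller towards the fork, z up. The puller's axis hangs 85 mm above the worktop
- fork_seat (a point): where the puller's axis lies in the fork, a U of 8 mm steel wire, 18 mm free between the prongs, tips 40 mm above this point; 130 mm from the stand's origin towards +x, 85 mm up. With the puller raised by 15 to 32 mm the neck is still between the prongs and they hold back the head's shoulder
- pin_tip (a point): top of the pin that the hanging eye sits on, 130 mm from the stand's origin towards -x, 86 mm up; the collar under the eye is 23 mm wide
- lemon_a: yellow lemon, 71 x 53 x 51 mm, loose bystander; origin under its middle
- garlic_bulb: garlic bulb, 56 mm, loose bystander; origin under its middle
- lime_a: green lime, 52 x 45 x 45 mm, loose bystander; origin under its middle
- kitchen_timer: red and white round kitchen timer, 62 mm wide, 48 mm high, loose bystander; origin under its middle
- fish_tin: flat fish tin at the back behind the stand, 105 x 63 x 25 mm, loose bystander; origin under its middle
- tumbler_a: clear glass tumbler, 81 mm wide, 92 mm high, loose bystander; origin under its middle
- mug_table: plain dark mug, 88 mm wide, 106 mm high, loose bystander; origin under its middle

How it is judged:
On the way, in this order (a step that is already met when the one before it is completed fails the run):
1. the hanging eye is lifted up off the pin with the release squeezed, the tubes still home and the neck no higher than the fork's tips (z of puller_eye in the frame of puller_stand above 0.089 m and value of joint release above 0.0035 m and value of joint each of middle_tube, inner_rod below 0.03 m and z of puller_head in the frame of puller_stand below 0.125 m), for 0.1 s.
2. both tubes are drawn out to the second stop, the neck no higher than the fork's tips (value of joint each of middle_tube, inner_rod above 0.054 m and z of puller_head in the frame of puller_stand below 0.125 m), for 0.2 s.
At the end, for the whole second after the job is handed in: the puller is held still in the gripper and touches the stand nowhere, both tubes within 6 mm of fully out, its head and its hanging eye both more than 140 mm above the worktop (the fork's tips are at 125 mm) (value of joint each of middle_tube, inner_rod above 0.054 m and height (world z) of each of puller_head, puller_eye above 0.14 m and contact force between the fingers and rack_puller above 2 N and contact force between puller_stand and rack_puller below 0.05 N and linear speed of rack_puller below 0.03 m/s); the arm keeps its last pose, push and grip.
It fails at once if another thing on the worktop is shifted by more than 25 mm (distance of any of lemon_a, garlic_bulb, lime_a, kitchen_timer, fish_tin, tumbler_a, mug_table from where it was at the start of the episode above 0.025 m).
It also fails if it takes over 35 s, if anything falls off the work surface, if the arm or the gripper's body presses on something with over 40 N, if the wrist force passes 120 N, or if a joint passes its speed limit or range.

## Working session

There is one attempt and no reset: what is moved stays moved. The work goes in short steps, Python scripts to look and compute and a tool call to move; the robot and the scene stay as the last step left them, time stands still between calls to the robot, and variables do not carry over. Pictures are saved under pics/ and viewed, at most 10 in all, crops included, and the job is handed in when it is done.

```bash
ls; mkdir -p pics; python3 - <<'E'
from cell import manip, camrig
import cv2
for n in("scene","top"):
    s=camrig.snapshot(n); cv2.imwrite(f"pics/{n}.png",cv2.resize(s["frame"][:,:,::-1],(800,600),interpolation=cv2.INTER_CUBIC))
    print(s["extrinsics"].round(3).tolist(),s["mtx"].tolist(),s["D"])
E
```

```text
cell.py
pics
[[-0.966, -0.195, 0.169, 0.244], [-0.258, 0.739, -0.623, 1.118], [-0.003, -0.645, -0.764, 1.421], [0.0, 0.0, 0.0, 1.0]] [[402.0226115100989, 0.0, 253.50781479901644], [0.0, 402.0226115100989, 197.4543955362096], [0.0, 0.0, 1.0]] [-0.07927734  0.          0.          0.          0.        ]
[[0.017, -0.99, 0.141, 0.361], [-1.0, -0.018, -0.008, 0.013], [0.011, -0.141, -0.99, 1.402], [0.0, 0.0, 0.0, 1.0]] [[368.742562776494, 0.0, 258.16136671872334], [0.0, 368.742562776494, 187.4600029677767], [0.0, 0.0, 1.0]] [-0.00844947  0.          0.          0.          0.        ]
```

View pics/scene.png

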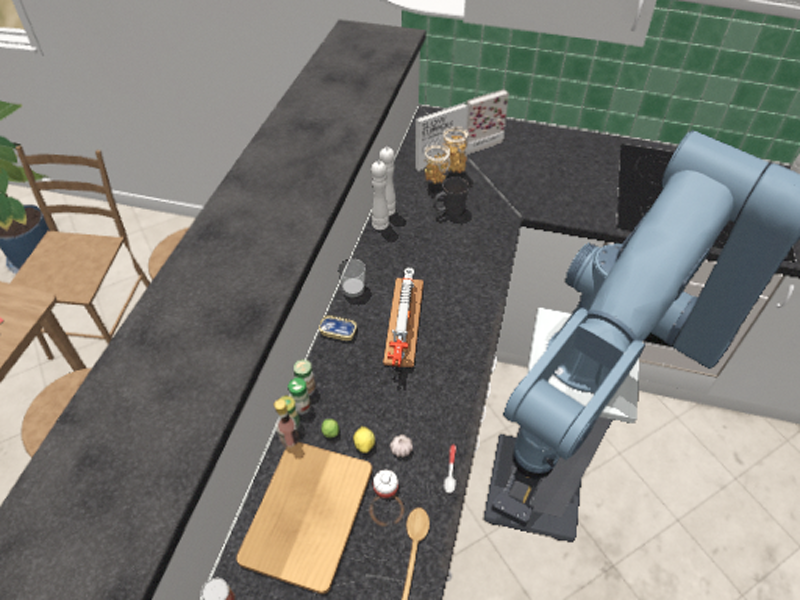

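View pics/top.png

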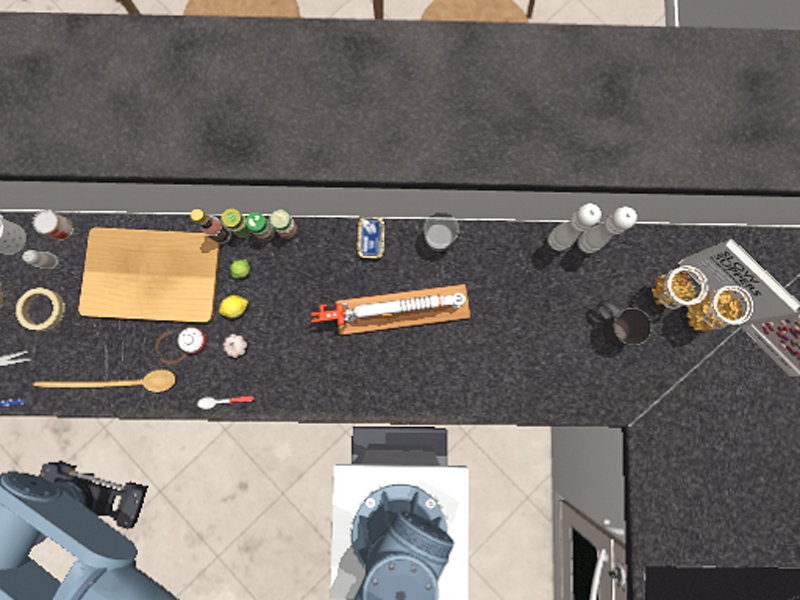

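The scene and top views show the puller in the middle of the worktop. In the top view its red head is at (325,314) and the eye at (459,299), so the head points to +y. Next I'll enlarge crops to measure it.

```bash
cat > h.py <<'E'
import numpy as np, cv2
from cell import manip, camrig
def ray(s,px,z,T=None):
    T=s["extrinsics"] if T is None else T
    u=cv2.undistortPoints(np.array([[px]],float),s["mtx"],s["D"])[0,0]
    d=T[:3,:3]@[u[0],u[1],1]; o=T[:3,3]
    return o+d*(z-o[2])/d[2]
def proj(s,P,T=None):
    T=np.linalg.inv(s["extrinsics"] if T is None else T)
    return cv2.projectPoints(np.array(P,float).reshape(-1,3),cv2.Rodrigues(T[:3,:3])[0],T[:3,3],s["mtx"],s["D"])[0][:,0]
E
python3 - <<'E'
from h import *
s=camrig.snapshot("top"); f=s["frame"][:,:,::-1]
cv2.imwrite("pics/topc.png",cv2.resize(f[175:220,195:305],(792,324),interpolation=cv2.INTER_CUBIC))
c=camrig.snapshot("scene"); g=c["frame"][:,:,::-1]
cv2.imwrite("pics/scenec.png",cv2.resize(g[165:240,235:285],(400,600),interpolation=cv2.INTER_CUBIC))
k=512/800
for p,z in (((325,314),.085),((459,299),.08),((343,333),.018),((470,318),.018),((466,286),.018),((371,238),.025),((440,232),.05)):
    print(p,ray(s,(p[0]*k,p[1]*k),z).round(3))
st=manip.state();print(st["ee_pos"],st["orientation"],st["force"])
print(camrig.snapshot("wrist")["tool_from_camera"].round(3).tolist())
E
```

```text
(325, 314) [0.497 0.18  0.085]
(459, 299) [ 0.538 -0.128  0.08 ]
(343, 333) [0.458 0.144 0.018]
(470, 318) [ 0.5   -0.161  0.018]
(466, 286) [ 0.578 -0.151  0.018]
(371, 238) [0.692 0.082 0.025]
(440, 232) [ 0.704 -0.085  0.05 ]
[0.14150961 0.55716935 0.40414158] [[-9.69205703e-01  2.46252062e-01 -4.77464467e-04]
 [ 2.46252429e-01  9.69205212e-01 -9.99454982e-04]
 [ 2.16643200e-04 -1.08625425e-03 -9.99999387e-01]] [-0.23906335  0.12742522  0.0575057 ]
[[-0.0, -0.96, -0.28, 0.071], [1.0, -0.0, 0.001, 0.001], [-0.001, -0.28, 0.96, 0.021], [0.0, 0.0, 0.0, 1.0]]
```

View pics/topc.png

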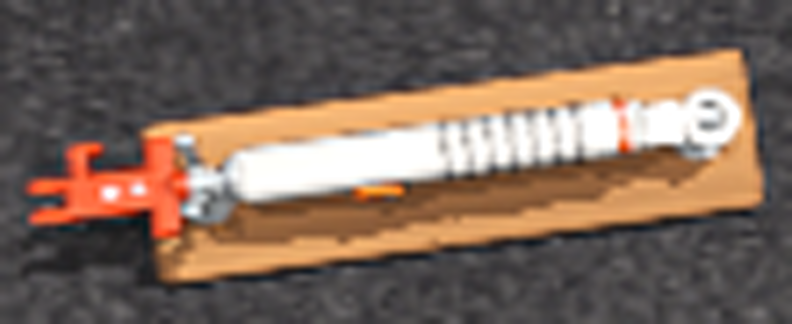

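The crop shows the orange button on the robot side at (380,190), the rear shoulder of the head at about (184,187) and the eye at (711,115).

```bash
python3 - <<'E'
from h import *
s=camrig.snapshot("top")
c=lambda p:(195+(p[0]+.5)/7.2-.5,175+(p[1]+.5)/7.2-.5)
eye=ray(s,c((711,115)),.08); sh=ray(s,c((184,187)),.091); b=ray(s,c((380,190)),.087)
print(eye,sh,b)
d=(sh-eye)[:2]; print(np.linalg.norm(d)); d/=np.linalg.norm(d)
G=(eye[:2]+170*d/1000+sh[:2]-.099*d)/2; print("d",d,"grip",G, "button along",(b[:2]-eye[:2])@d, (b[:2]-eye[:2])@[-d[1],d[0]])
st=manip.state();R=st["orientation"]
ty=np.array([d[1],-d[0]]); az=np.arctan2(ty[1],ty[0]); cz=np.arctan2(R[1,1],R[0,1]); print("yaw",az,cz,"tool rz",cz-az)
print("shift tool to z .30:",R.T@(np.array([*G,.36])-st["ee_pos"]))
E
```

```text
[ 0.54067798 -0.12623328  0.08      ] [0.49829848 0.1364075  0.091     ] [0.49899959 0.03928726 0.087     ]
0.26603797025665976
d [-0.15929869  0.98723043] grip [0.51383313 0.04013379] button along 0.17004623252233927 0.014778973355004773
yaw 0.1599802319487833 1.322004704366158 tool rz 1.1620244724173747
shift tool to z .30: [-0.48816918 -0.40947736  0.04459096]
```

View pics/scenec.png

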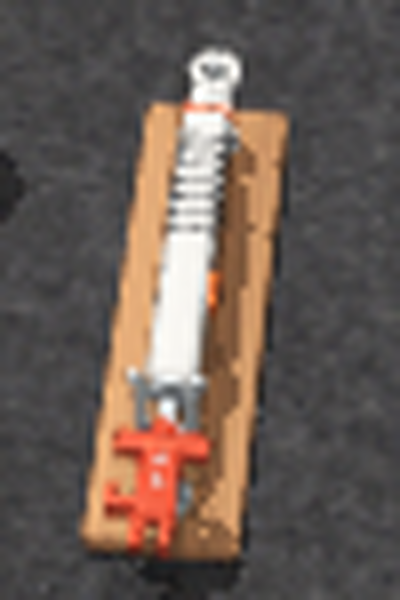

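The scene crop agrees: the button is on the robot side and the pose is consistent. I'll move over it now.

The rows are not in the units I measure in: shifts go in shares of 0.5 m and turns go in shares of 180 degrees. I convert before sending: -0.305 m / 0.5 = -0.61, -0.256 m / 0.5 = -0.512, 1.16 rad / 3.1416 = 0.3692.

Emit:
{"fn": "shift_gripper", "kwargs": {
  "segments": [
    {"sx":-0.08, "sy":-0.06, "drz":0.0446},
    {"sx":-0.16, "sy":-0.13, "drz":0.0891},
    {"sx":-0.24, "sy":-0.2, "drz":0.1337},
    {"sx":-0.32, "sy":-0.26, "drz":0.1783},
    {"sx":-0.4, "sy":-0.33, "drz":0.2228},
    {"sx":-0.48, "sy":-0.4, "drz":0.2674},
    {"sx":-0.56, "sy":-0.46, "drz":0.3183},
    {"sx":-0.61, "sy":-0.512, "drz":0.3692}
  ],
  "aperture": 0.07,
  "grip_n": 35
}}

```text
time: 1.1
ee_pos: [0.3751, 0.2323, 0.4051]
orientation: [[-0.175, 0.985, 0.001], [0.985, 0.175, 0.0], [0.0, 0.001, -1.0]]
force: [1.0, -0.3, 0.8]
finger_gap: 0.0702
grasp_force: 0.0
```

```bash
python3 - <<'E'
from h import *
st=manip.state();R=st["orientation"];print(R.T@(np.array([.5138,.0401,.36])-st["ee_pos"]),R[:,1],st["q"])
E
```

```text
[-0.21349154  0.10288982  0.04517974] [0.98459518 0.17484484 0.00126868] [ 2.84191189e-01 -1.32341295e-01  1.92622526e+00  2.66085024e-05
  1.34642969e+00  1.08436863e-01]
```

In the tool's units: -0.213 m / 0.5 = -0.426, -0.21 m / 0.5 = -0.42.

Emit:
{"fn": "shift_gripper", "kwargs": {
  "segments": [
    {"sx":-0.08, "sy":0.04, "sz":0.02},
    {"sx":-0.16, "sy":0.08, "sz":0.04},
    {"sx":-0.24, "sy":0.12, "sz":0.06},
    {"sx":-0.33, "sy":0.16, "sz":0.08},
    {"sx":-0.42, "sy":0.2, "sz":0.09},
    {"sx":-0.426, "sy":0.206, "sz":0.09},
    {"sx":-0.426, "sy":0.206, "sz":0.09}
  ]
}}

```text
time: 1.8
ee_pos: [0.5145, 0.0422, 0.3593]
orientation: [[-0.178, 0.984, -0.001], [0.984, 0.178, 0.0], [0.001, -0.001, -1.0]]
force: [-0.1, 1.2, -0.0]
finger_gap: 0.0699
grasp_force: 0.0
```

```bash
python3 - <<'E'
from h import *
st=manip.state();R=st["orientation"]
w=camrig.snapshot("wrist")
T=np.eye(4);T[:3,:3]=R;T[:3,3]=st["ee_pos"];T=T@w["tool_from_camera"]
np.savez("w.npz",T=T,mtx=w["mtx"],D=w["D"])
cv2.imwrite("pics/w1.png",cv2.resize(w["frame"][:,:,::-1],(800,600),interpolation=cv2.INTER_CUBIC))
d=np.array([-.1593,.98723,0]);G=np.array([.5138,.0401,.085]);y=np.array([-d[1],d[0],0])
print(proj(w,[G+[0,0,.013],G+y*.019,G-.17*d-[0,0,.005],G+.099*d+[0,0,.006],G+.07*d+[0,0,.013]],T)*800/512)
print(st["force"],st["q"])
E
```

```text
[[390.82945015 305.93826943]
 [353.99800187 297.82178242]
 [386.31624557 558.04274602]
 [394.72436541  92.3466669 ]
 [393.51153424 158.35314131]]
[-0.12091633  1.20406813 -0.03349871] [-1.48567089e-01  9.62656210e-02  1.79831865e+00  2.83235701e-04
  1.24795117e+00 -3.27855063e-01]
```

View pics/w1.png

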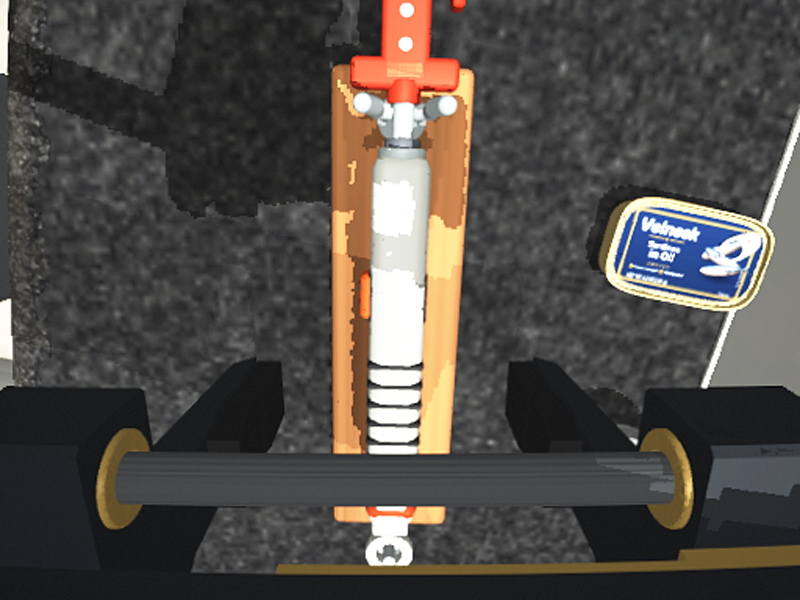

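The wrist view shows the button face at (360,296), the eye at (389,552), the shoulder's rear at (404,92) and the handle front at (403,155). I'll use these to refine the pose.

```bash
python3 - <<'E'
from h import *
w=dict(np.load("w.npz"));T=w["T"]
k=.64
p=lambda a,z:ray(w,((a[0]+.5)*k-.5,(a[1]+.5)*k-.5),z,T)
eye=p((389,552),.08);sh=p((404,92),.091);b=p((361,296),.088);hf=p((402,155),.09)
print(eye,sh,b,hf)
d=(sh-eye)[:2];print(np.linalg.norm(d));d/=np.linalg.norm(d);n=np.array([-d[1],d[0]])
G=(eye[:2]+.17*d+sh[:2]-.099*d)/2;print(d,G,"button",(b[:2]-eye[:2])@d,(b[:2]-eye[:2])@n)
st=manip.state();R=st["orientation"]
print("rz",np.arctan2(R[1,1],R[0,1])-np.arctan2(-d[0],d[1]))
print("shift",R.T@(np.array([*G,.147+.085])-st["ee_pos"]))
E
```

```text
[ 0.54149366 -0.12261392  0.08      ] [0.50198717 0.13882756 0.091     ] [0.49830682 0.03967821 0.088     ] [0.5061511 0.1113816 0.09     ]
0.2644095465874053
[-0.14941401  0.98877472] [0.51643622 0.04320832] button 0.16692306730575351 0.018453342314323704
rz 0.030988861648046345
shift [-0.00058445  0.00265117  0.12747537]
```

In the tool's units: 0.127 m / 0.5 = 0.254, 0.03 m / 0.5 = 0.06, 0.03 rad / 3.1416 = 0.0095.

Emit:
{"fn": "shift_gripper", "kwargs": {
  "segments": [
    {"sy":0.004, "sz":0.06, "drz":0.0095},
    {"sy":0.0052, "sz":0.12, "drz":0.0095},
    {"sy":0.0052, "sz":0.18, "drz":0.0095},
    {"sy":0.0052, "sz":0.23, "drz":0.0095},
    {"sy":0.0052, "sz":0.254, "drz":0.0095},
    {"sy":0.0052, "sz":0.254, "drz":0.0095},
    {"sy":0.0052, "sz":0.254, "drz":0.0095}
  ]
}}

```text
time: 2.55
ee_pos: [0.5168, 0.0444, 0.2338]
orientation: [[-0.153, 0.988, 0.001], [0.988, 0.153, -0.0], [-0.0, 0.001, -1.0]]
force: [0.4, 1.2, 0.3]
finger_gap: 0.0702
grasp_force: 0.0
```

Emit:
{"fn": "shift_gripper", "kwargs": {
  "segments": [
    {},
    {},
    {},
    {},
    {},
    {},
    {},
    {}
  ],
  "aperture": 0.0,
  "grip_n": 40
}}

```text
time: 3.35
ee_pos: [0.5166, 0.0437, 0.2327]
orientation: [[-0.151, 0.988, -0.0], [0.988, 0.151, -0.0], [-0.0, -0.0, -1.0]]
force: [0.1, -0.5, 1.1]
finger_gap: 0.0275
grasp_force: 40.0
```

Opening is 27.5 mm at 40 N, so the button is squeezed in. Lifting 23 mm.

Emit:
{"fn": "shift_gripper", "kwargs": {
  "segments": [
    {"sz":-0.012},
    {"sz":-0.024},
    {"sz":-0.036},
    {"sz":-0.046},
    {"sz":-0.046},
    {"sz":-0.046},
    {"sz":-0.046}
  ]
}}

```text
time: 4.05
ee_pos: [0.5164, 0.0438, 0.2555]
orientation: [[-0.151, 0.988, -0.0], [0.988, 0.151, 0.0], [0.0, -0.0, -1.0]]
force: [0.1, -0.3, -2.4]
finger_gap: 0.0274
grasp_force: 40.0
```

```bash
python3 - <<'E'
from h import *
c=camrig.snapshot("scene"); g=c["frame"][:,:,::-1]
w=camrig.snapshot("wrist")["frame"][:,:,::-1]
cv2.imwrite("pics/lift.png",np.hstack([cv2.resize(g[160:240,230:290],(300,400),interpolation=cv2.INTER_CUBIC),cv2.resize(w[:,110:390],(290,400))]))
E
```

```text
(no output)
```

View pics/lift.png

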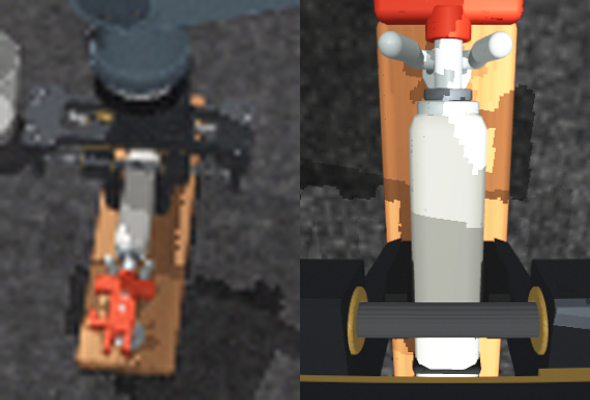

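The puller is lifted: the wrist shows 2.4 N of weight, and the neck at (448,60) is still between the prongs. Pulling along tool -x.

In the tool's units: -0.055 m / 0.5 = -0.11, -0.048 m / 0.5 = -0.096.

Emit:
{"fn": "shift_gripper", "kwargs": {
  "segments": [
    {"sx":-0.016},
    {"sx":-0.032},
    {"sx":-0.048},
    {"sx":-0.064},
    {"sx":-0.08},
    {"sx":-0.096},
    {"sx":-0.11},
    {"sx":-0.11}
  ]
}}

```text
time: 4.95
ee_pos: [0.5252, -0.0118, 0.2558]
orientation: [[-0.15, 0.989, 0.001], [0.989, 0.15, -0.001], [-0.001, 0.001, -1.0]]
force: [-0.2, 0.8, -2.5]
finger_gap: 0.0275
grasp_force: 40.0
```

Emit:
{"fn": "shift_gripper", "kwargs": {
  "segments": [
    {"sx":-0.016},
    {"sx":-0.032},
    {"sx":-0.048},
    {"sx":-0.064},
    {"sx":-0.08},
    {"sx":-0.096},
    {"sx":-0.11},
    {"sx":-0.12}
  ]
}}

```text
time: 5.75
ee_pos: [0.534, -0.0707, 0.2557]
orientation: [[-0.151, 0.989, -0.0], [0.989, 0.151, -0.0], [-0.0, -0.0, -1.0]]
force: [-0.3, 3.9, -2.3]
finger_gap: 0.0276
grasp_force: 40.0
```

Emit:
{"fn": "shift_gripper", "kwargs": {
  "segments": [
    {"sx":-0.006},
    {"sx":-0.012},
    {"sx":-0.016},
    {"sx":-0.016},
    {"sx":-0.016}
  ]
}}

```text
time: 6.25
ee_pos: [0.5353, -0.078, 0.2559]
orientation: [[-0.152, 0.988, 0.0], [0.988, 0.152, -0.001], [-0.001, 0.0, -1.0]]
force: [-0.3, 0.6, -2.1]
finger_gap: 0.0278
grasp_force: 40.0
```

In the tool's units: -0.003 m / 0.5 = -0.006, -0.002 m / 0.5 = -0.004.

Emit:
{"fn": "shift_gripper", "kwargs": {
  "segments": [
    {"sx":-0.004},
    {"sx":-0.006},
    {"sx":-0.006}
  ]
}}

```text
time: 6.55
ee_pos: [0.5354, -0.0803, 0.2554]
orientation: [[-0.151, 0.988, -0.001], [0.988, 0.151, 0.001], [0.001, -0.001, -1.0]]
force: [0.5, 6.1, -2.6]
finger_gap: 0.028
grasp_force: 40.0
```

Emit:
{"fn": "shift_gripper", "kwargs": {
  "segments": [
    {"sx":-0.002},
    {"sx":-0.004},
    {"sx":-0.004},
    {"sx":-0.004}
  ]
}}

```text
time: 6.95
ee_pos: [0.5353, -0.081, 0.2549]
orientation: [[-0.151, 0.988, -0.002], [0.988, 0.151, 0.004], [0.005, -0.002, -1.0]]
force: [-1.0, 12.8, -2.3]
finger_gap: 0.0277
grasp_force: 40.0
```

```bash
python3 - <<'E'
from h import *
c=camrig.snapshot("scene"); g=c["frame"][:,:,::-1]
w=camrig.snapshot("wrist")["frame"][:,:,::-1]
cv2.imwrite("pics/ext.png",np.hstack([cv2.resize(g[160:240,230:290],(300,400),interpolation=cv2.INTER_CUBIC),cv2.resize(w[:,110:390],(290,400))]))
E
```

```text
(no output)
```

View pics/ext.png

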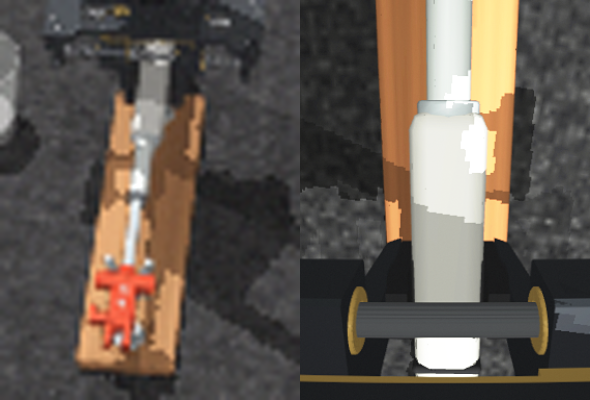

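At 126 mm of travel the force rises to 13 N, well above tube friction, so the second stop is reached. The picture shows both tubes out. I'll ease off 4 mm and lift.

In the tool's units: -0.08 m / 0.5 = -0.16, -0.06 m / 0.5 = -0.12.

Emit:
{"fn": "shift_gripper", "kwargs": {
  "segments": [
    {"sx":0.004},
    {"sx":0.008},
    {"sx":0.008},
    {"sx":0.008, "sz":-0.02},
    {"sx":0.008, "sz":-0.05},
    {"sx":0.008, "sz":-0.08},
    {"sx":0.008, "sz":-0.12},
    {"sx":0.008, "sz":-0.16}
  ]
}}

```text
time: 7.85
ee_pos: [0.5353, -0.0793, 0.3373]
orientation: [[-0.151, 0.989, 0.001], [0.989, 0.151, -0.001], [-0.001, 0.0, -1.0]]
force: [0.7, -0.9, -2.7]
finger_gap: 0.0277
grasp_force: 40.0
```

Emit:
{"fn": "shift_gripper", "kwargs": {
  "segments": [
    {"sz":-0.04},
    {"sz":-0.08},
    {"sz":-0.1},
    {"sz":-0.1},
    {"sz":-0.1},
    {"sz":-0.1},
    {"sz":-0.1}
  ]
}}

```text
time: 8.55
ee_pos: [0.535, -0.0788, 0.3845]
orientation: [[-0.151, 0.988, -0.002], [0.988, 0.151, 0.001], [0.001, -0.002, -1.0]]
force: [-0.6, 0.1, -2.5]
finger_gap: 0.0275
grasp_force: 40.0
```

```bash
python3 - <<'E'
from h import *
c=camrig.snapshot("scene"); g=c["frame"][:,:,::-1]
t=camrig.snapshot("top")["frame"][:,:,::-1]
cv2.imwrite("pics/end.png",np.hstack([cv2.resize(g[150:290,180:290],(393,500),interpolation=cv2.INTER_CUBIC),cv2.resize(t[125:250,190:290],(400,500),interpolation=cv2.INTER_CUBIC)]))
E
```

```text
(no output)
```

View pics/end.png

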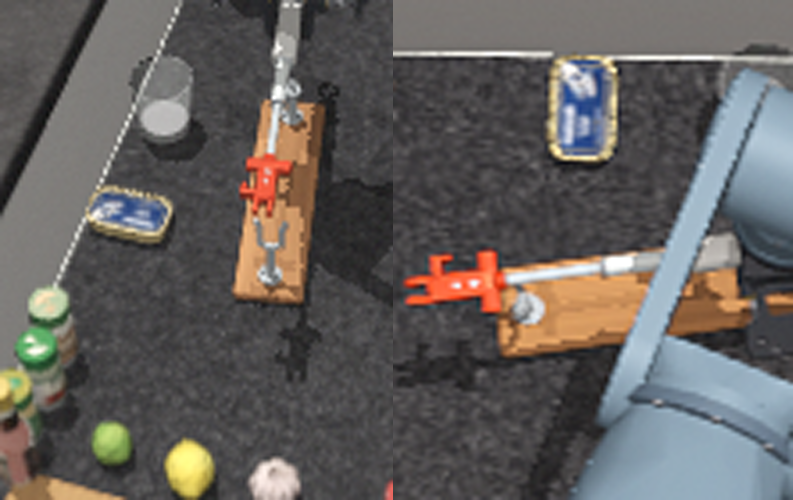

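The puller is clear of the fork with both tubes out, and the shoulder's rear is at (499,280). I'll check the extension numerically, and hand in only if it's right.

```bash
python3 - <<'E'
from h import *
s=camrig.snapshot("top");st=manip.state()
P=ray(s,(190+(499-393+.5)/4-.5,125+(280+.5)/4-.5),.243); e=np.linalg.norm((P-st["ee_pos"])[:2])
print(P,e,"expect .219",st["force"],st["qvel"].max() if hasattr(st["qvel"],"max") else st["qvel"])
if e>.209: print(manip.job_done())
E
```

```text
[0.50094951 0.13529692 0.243     ] 0.216861452842301 expect .219 [-1.01708007 -0.41318743 -3.13945236] 0.000798365350095564
the job is handed in; nothing more can be done
None
```

The job is handed in at about 8.7 s of the 35 s allowed: the puller is held in the gripper with both tubes fully out by measurement (head 217 mm ahead of the grip, 219 mm expected), its axis about 0.24 m above the worktop and clear of the stand, and I saw no sign that anything else had moved; no verdict came back.

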